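Clear the basin: stoppers into the crock, then tilt the long spatula out

TASK

First pick up the two bottle stoppers standing on the chopping board and drop them into the open white crock, so that they are not knocked into the basin. Then take the long wooden spatula in the washing-up basin by its handle, tilt it handle end up and draw it out through the opening beside the board without prying it hard against the basin or board. Finish while still holding it: keep the whole spatula still in the gripper about a hand's width (10 cm) clear above the board, touching nothing else, with both stoppers in the standing crock and the amber bottle, mug and glass jar left alone.

Things in the scene. Friction and masses are not known exactly. Their poses are not given: they have to be found in the camera images.
- basin: Fixed steel basin, 115 mm high, walls 5 mm; a fixed wooden board (15 mm thick, top at 130 mm) lies on the rim over one end. Origin: at counter height z = 0 below the middle of the board's edge at the opening; x points from the board to the open end, z up. Inside: x -145 to 200 mm, y -105 to 105 mm. Board: x -165 to 0, y -125 to 125 mm. A grid of thin cross bars inside has its top at 45 mm.
- opening (a point): Centre of the basin's opening, at rim height (115 mm, as the board's underside), 100 mm from the board's edge; axes as the basin's. The opening is 200 mm along x, from the board's edge to the end wall, and 210 mm along y: too short for the spatula to be lifted out level.
- spatula_center (a point): Flat wooden spatula, 310 mm long, about 100 g, lying on the grid, blade under the board. This point: half-way along, 8 mm above its underside. x points along it to the handle end, z up. Handle: 20 mm wide, 16 mm thick, x -70 to 155 mm. Blade: 52 mm wide, 8 mm thick, x -155 to -85 mm, then a 36 mm wide neck; undersides level. Balances 10 mm to the blade side of this point.
- spatula_handle_end (a point): The spatula's handle end, in the middle of the handle's thickness (x +155 mm from spatula_center).
- spatula_blade_end (a point): The spatula's blade end, in the middle of the blade's thickness (x -155 mm, z -4 mm from spatula_center).
- stopper_a_center (a point): Bottle stopper standing on the board: black cap 34 mm across and 20 mm high below, cork 24 mm tapering to 20 mm above, 45 mm tall in all. This point is on its axis, half-way up; z up along the axis.
- stopper_b_center (a point): A second, identical stopper on the board. This point is on its axis, half-way up; z up along the axis.
- crock: Open round white ceramic crock, 120 mm across, 95 mm high, wall 5 mm, about 0.8 kg, standing loose on the counter to the left or right of the basin. Origin: centre of its underside; z up.
- crock_rim (a point): Centre of the crock's mouth, 95 mm above its underside.
- soap_bottle: Bystander: amber glass bottle, 64 mm across, 160 mm tall, on the other side of the basin from the crock. Origin: centre of its underside, z up. Leave alone.
- mug: Bystander: blue mug, 80 mm across, 90 mm tall, at the far side of the counter. Origin: centre of its underside, z up. Leave alone.
- jar: Bystander: glass jar, 72 mm across, 100 mm tall, at the far side of the counter. Origin: centre of its underside, z up. Leave alone.
Not all that is in view belongs to the job. Leave any green look-alike of the part that bears stopper_a_center alone. What is shaped like the part that bears stopper_b_center but blue is not meant.

How it is judged:
On the way:
1. both stoppers lie in the crock, released, while the spatula still lies in the basin (horizontal distance between each of stopper_a_center, stopper_b_center and crock_rim below 0.058 m and z of each of stopper_a_center, stopper_b_center in the frame of crock below 0.085 m and distance of spatula_center from where it was at the start of the episode below 0.04 m and contact force between the fingers and stopper_a below 0.05 N and contact force between the fingers and stopper_b below 0.05 N), for 0.2 s.
At the end, for the whole second after the job is handed in: Both stoppers lie in the standing crock (tilt under 0.1 rad; within 58 mm of its axis, centre below 85 mm), and the spatula is held still (under 0.03 m/s) in the fingers with both its ends above 185 mm, i.e. 55 mm over the board's top, touching neither basin, crock nor bystanders (horizontal distance between each of stopper_a_center, stopper_b_center and crock_rim below 0.058 m and z of each of stopper_a_center, stopper_b_center in the frame of crock below 0.085 m and height (world z) of each of spatula_handle_end, spatula_blade_end above 0.185 m and contact force between spatula and the fingers above 1 N and linear speed of spatula below 0.03 m/s and contact force between spatula and basin below 0.05 N and contact force between spatula and crock below 0.05 N and contact force between spatula and soap_bottle below 0.05 N and contact force between spatula and mug below 0.05 N and contact force between spatula and jar below 0.05 N and angle between crock's own z axis and vertical below 0.1 rad); the arm keeps its last pose, push and grip.
It fails at once if the spatula is pried against the basin or board with more than 30 N (contact force between spatula and basin above 30 N).
It fails at once if the crock is pushed more than 60 mm or tipped (distance of crock from where it was at the start of the episode above 0.06 m or angle between crock's own z axis and vertical above 0.5 rad).
It fails at once if the bottle, mug or jar is moved more than 30 mm (distance of any of soap_bottle, mug, jar from where it was at the start of the episode above 0.03 m).
It also fails if it takes over 56 s, if anything falls off the work surface, if the arm or the gripper's body presses on something with over 40 N, if the wrist force passes 120 N, or if a joint passes its speed limit or range.

ROBOT

A 6-joint arm with a two-finger parallel gripper is mounted at the origin on the work surface. World frame = base frame: x ahead of the robot, y to its left, z up, the work surface at z = 0. Lengths are in m, angles in rad, forces in N, time in s.
With the tool pointing down it reaches from about 0.25 to 0.775 m from the base axis. Payload 4 kg.
Tool frame: the origin (TCP) lies on the centre line of the jaws, within the pads' length; the fingertips stand 8 mm ahead of it and the grasp point (between the pads) lies 11 mm behind it; x points along the fingers, y is the direction in which the jaws open and shut, and the axes are right-handed (so a half turn about x gives the same grasp; the last joint's range is limited). The gripper opens to 94 mm and grips with 3 to 60 N. Pads are 16 mm wide; open, the fingers measure 119 mm over their backs; the gripper's body (75 mm by 177 mm) begins 78 mm behind the grasp point.
Start: joints at [-1.435, 0.087, 1.371, -0, 1.684, -0.103], TCP at [0.13, -0.534, 0.214] pointing down, gripper open.
Joint ranges: [-3.1, 3.1], [-0.76, 2.03], [0.27, 2.55], [-1.08, 4.22], [0.17, 2.65], [-2.57, 2.57]. Speed limits (rad/s): [2.79, 2.79, 3.14, 3.14, 3.14, 3.14].

INTERFACE

Orientations are given as [roll, pitch, yaw] about the fixed x, y, z axes, in that order (R = Rz(yaw) Ry(pitch) Rx(roll)).
In Python, from station import * gives the robot as it stands.
- The arm moves only by the shell command python3 -m crank 'ROWS' [FORCE]. ROWS is a JSON object of lists of equal length, an entry for each row: "jaw": the opening, from 0 (shut) to 1 (fully open); "slide": the shift along the tool's x, y, z in m, a list of three; "twist": the turn about the tool's x in degrees. A call has exactly 10 rows; each row is the pose to reach, as a shift and turn from the pose commanded when the call began, along the tool's axes at that moment; what a row does not reach only later rows make up. A row lasts 1/8 s, in which the tool goes at most 62.5 mm and 10.7 degrees, less where a joint would pass 70% of its speed; a pose out of reach is approached as far as the arm can. A call with a gripper value outside its range is refused whole. The fingers move at their own pace and stop on an object; FORCE is the grip in N (left out, the last holds). Time passes only in rows, so rows that repeat a pose let the fingers close, or fill a call up. It gives the time, the measured TCP pose, the force and the opening at its end, in the units of the state.
- sense(): the state, without advancing time (a new reading comes with each control period).
- camera(name): name is "scene" or "top" or "wrist"; returns a dict with "frame" (420x560x3 uint8, red, green, blue), "depth" (420x560 float32, m along the optical axis (not along the pixel's ray), 0 where there is no reading), "camera_matrix" (3x3 intrinsics, pixels), "position" and "rotation" of the camera in the world. Camera axes: x right, y up, looking along -z (the intrinsics and any distortion apply to the point x, -y, -z); pixel columns grow to the right and rows downward; lengths in m; the calibration is good to about 2 mm. A picture is of the moment at which its call begins.
- finish_job(): hands the job in, once; it reports no verdict.
The state is a dict: "t": time; "joint_pos": joint angles; "joint_vel": joint speeds; "joint_torque": joint torques, N m; "tcp_pos": TCP position; "ee_rot": TCP orientation; "contact_force": force on the tool from outside, world axes, zero at the start; "torque": the same for the moment, N m; "finger_gap": finger opening in m.
Only numpy, scipy, OpenCV 4.12 (cv2) and the standard library are available. Lean on these libraries where they do the work, as an engineer would, in place of code of your own. Each camera call takes 0.05 s, during which the arm holds its last target.

## Working session

There is one attempt and no reset: what is moved stays moved. The work goes in short steps, Python scripts to look and compute and a shell command to move; the robot and the scene stay as the last step left them, time stands still between calls to the robot, and variables do not carry over. Pictures are saved under pics/ and viewed, and the job is handed in when it is done.

```bash
ls; mkdir -p pics
python3 - <<'E'
from station import *
import cv2
s=sense();print(s)
for n in ["scene","top","wrist"]:
    c=camera(n);cv2.imwrite(f"pics/{n}0.png",c["frame"][:,:,::-1])
    print(n,c["camera_matrix"].tolist(),c["position"],c["rotation"], [k for k in c])
    import numpy as np; np.savez(f"pics/{n}0.npz",**{k:v for k,v in c.items()})
E
```

```text
pics
{'t': 0.0, 'joint_pos': array([-1.43509785e+00,  8.79337095e-02,  1.37225797e+00,  1.07949928e-06,
        1.68354976e+00, -1.03085983e-01]), 'joint_vel': array([-2.44050180e-05,  6.09442749e-04, -1.47028706e-03, -9.55540274e-04,
       -1.03972291e-03, -6.85895480e-04]), 'joint_torque': array([ 7.73013599e-04, -3.40187895e+01, -3.02423000e+01,  7.19233369e-02,
        3.30881635e-02, -1.77023749e-04]), 'tcp_pos': array([ 0.1300195 , -0.53387483,  0.21231389]), 'ee_rot': array([-1.67438162,  1.56864755,  1.70599562]), 'contact_force': array([-0.35364041,  0.78147609,  0.12174062]), 'torque': array([ 0.02138916, -0.04331929, -0.00551771]), 'finger_gap': 0.09439412560262776}
scene [[452.08201028750017, 0.0, 280.46121066615007], [0.0, 452.08201028750017, 210.96972826910624], [0.0, 0.0, 1.0]] [ 1.03656556 -0.5655973   0.70412105] [0.92596799 0.01132446 0.6836587 ] ['frame', 'depth', 'camera_matrix', 'position', 'rotation']
top [[408.5874028711215, 0.0, 279.1336489746805], [0.0, 408.5874028711215, 215.60665978645042], [0.0, 0.0, 1.0]] [ 0.36955321 -0.00904841  1.1919765 ] [ 0.17197295  0.0017115  -1.58229929] ['frame', 'depth', 'camera_matrix', 'position', 'rotation']
wrist [[297.01114767389026, 0.0, 276.4316417968284], [0.0, 297.01114767389026, 210.90789327580055], [0.0, 0.0, 1.0]] [ 0.21014901 -0.51532385  0.38301245] [-0.28613958  0.00325083 -1.33215426] ['frame', 'depth', 'camera_matrix', 'position', 'rotation']
```

View pics/top0.png

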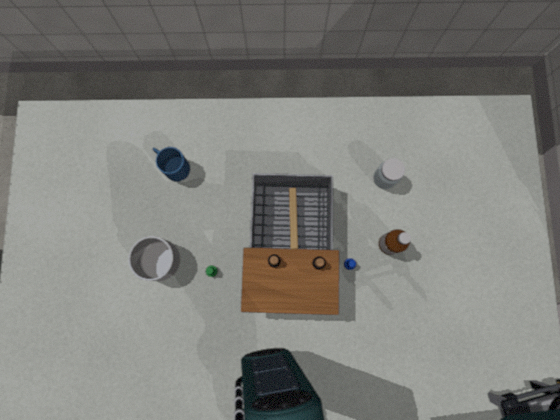

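View pics/scene0.png

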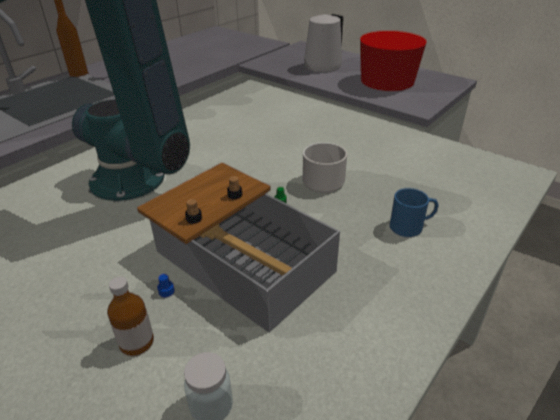

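View pics/wrist0.png

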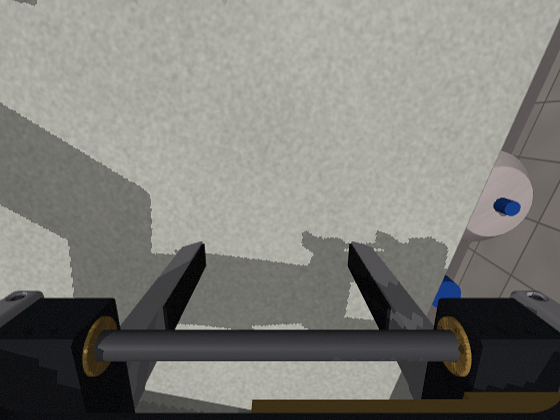

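```bash
cat > h.py <<'E'
import numpy as np, cv2
from scipy.spatial.transform import Rotation as R
def rot(e): return R.from_euler('xyz',e).as_matrix()
def ray(c,u,v):
    K=c["camera_matrix"];d=np.stack([(np.asarray(u)-K[0,2])/K[0,0],-(np.asarray(v)-K[1,2])/K[1,1],-np.ones_like(np.asarray(u,float))],-1)
    return d@rot(c["rotation"]).T
def plane(c,u,v,z):
    d=ray(c,u,v);p=np.asarray(c["position"]);return p+d*((z-p[2])/d[...,2])[...,None]
def cloud(c):
    v,u=np.mgrid[0:420,0:560];return np.asarray(c["position"])+ray(c,u,v)*c["depth"][...,None]
E
python3 - <<'E'
from h import *
np.set_printoptions(precision=4,suppress=True)
c=dict(np.load('pics/top0.npz'));P=cloud(c);f=c["frame"].astype(int)
hsv=cv2.cvtColor(c["frame"],cv2.COLOR_RGB2HSV)
for n,(u0,v0,u1,v1) in dict(board=(238,240,345,320),crock=(125,225,185,290),bottle=(375,220,420,260),mug=(150,140,195,185),jar=(370,155,410,192)).items():
    q=P[v0:v1,u0:u1].reshape(-1,3); z=q[:,2]
    print(n,np.histogram(z,bins=np.arange(-.01,.22,.01))[0])
# board
q=P[240:320,238:345].reshape(-1,3);b=q[(q[:,2]>.12)&(q[:,2]<.138)]
r=cv2.minAreaRect(b[:,:2].astype(np.float32)*1000);print('board',r)
q=P[225:290,125:185].reshape(-1,3);k=q[(q[:,2]>.085)&(q[:,2]<.105)]
print('crock',cv2.minEnclosingCircle(k[:,:2].astype(np.float32)*1000),k[:,2].mean())
for u0,u1 in((262,288),(308,334)):
    q=P[248:275,u0:u1].reshape(-1,3);k=q[q[:,2]>.165];print('stop',len(k),k.mean(0),k.min(0),k.max(0),cv2.minAreaRect(k[:,:2].astype(np.float32)*1000))
# spatula
m=cv2.inRange(hsv,(8,80,90),(30,255,255));m[:180]=0;m[248:]=0;m[:,:284]=0;m[:,304:]=0
v,u=np.nonzero(m);q=P[v,u];print('spat z',np.median(q[:,2]),len(q))
p=plane(c,u,v,.061);r=cv2.minAreaRect(p[:,:2].astype(np.float32)*1000);print(r,cv2.boxPoints(r))
img=cv2.resize(c["frame"][165:325,120:350],None,fx=3.4,fy=3.4,interpolation=cv2.INTER_CUBIC);cv2.imwrite('pics/topz.png',img[:,:,::-1])
E
```

```text
board [ 828 1101   17    8   26  151   24   50   10    5   12    1   35 3199
 2775   88   65   18  105    0    0    0]
crock [ 915 1908  121   88   92   80  102   86  102  104  280    4    0    0
    0    0    0    0    0    0    0    0]
bottle [613 553  16  21  18  16  21  24  28  25  41 134  96  54  11   7  69  44
   0   0   0   0]
mug [416 907  67  53  76  65  75  72  91 121  69   0   0   0   0   0   0   0
   0   0   0   0]
jar [355 423  28  27  24  28  30  45  87  15 215 198   0   0   0   0   0   0
   0   0   0   0]
board ((395.1091003417969, -35.35597229003906), (247.96286010742188, 184.0917205810547), 87.78662109375)
crock ((449.7170104980469, 335.97998046875), 60.23569107055664) 0.09369438212103803
stop 59 [0.4313 0.0038 0.2433] [ 0.3696 -0.009   0.1688] [0.4447 0.0146 1.192 ] ((409.05230712890625, -5.101535797119141), (76.95753479003906, 19.508018493652344), 19.930545806884766)
stop 60 [ 0.4239 -0.1005  0.2589] [ 0.3696 -0.117   0.1652] [ 0.4384 -0.009   1.192 ] ((405.60687255859375, -61.61648178100586), (19.69211196899414, 125.9574203491211), 25.5584774017334)
spat z 0.06098757484659634 418
((561.1658935546875, -47.590431213378906), (168.35638427734375, 20.82101821899414), 0.5858975648880005) [[476.8857 -38.0412]
 [477.0985 -58.8612]
 [645.4462 -57.1396]
 [645.2333 -36.3197]]
```

View pics/topz.png

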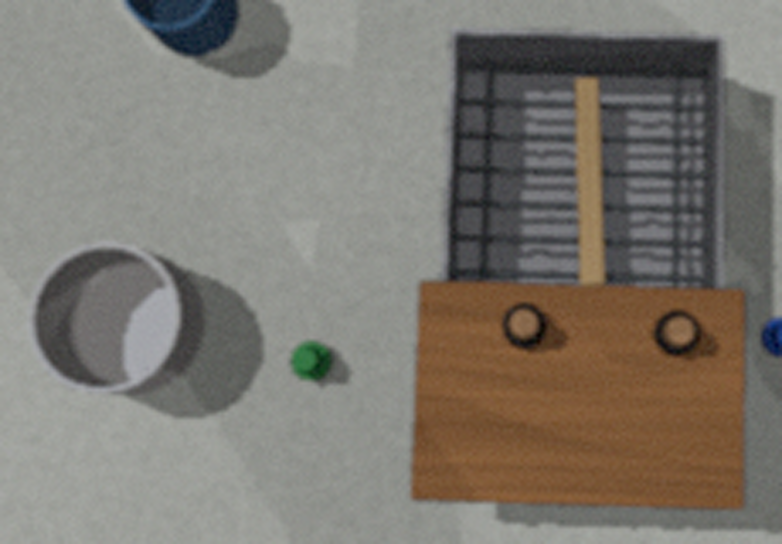

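Run:
```python
from h import *
np.set_printoptions(precision=4,suppress=True)
c=dict(np.load('pics/top0.npz'));P=cloud(c);D=c["depth"]>0
hsv=cv2.cvtColor(c["frame"],cv2.COLOR_RGB2HSV)
m=((P[...,2]>.125)&(P[...,2]<.135)&D).astype(np.uint8);m[:243]=0;m[320:]=0;m[:,:235]=0;m[:,350:]=0
m=cv2.morphologyEx(m,cv2.MORPH_OPEN,np.ones((3,3)))
v,u=np.nonzero(m);b=plane(c,u,v,.13);r=cv2.minAreaRect(b[:,:2].astype(np.float32)*1000);print('board',r,cv2.boxPoints(r))
for u0,u1 in((262,288),(308,334)):
    mm=D[248:275,u0:u1]&(P[248:275,u0:u1,2]>.168)&(P[248:275,u0:u1,2]<.185);v,u=np.nonzero(mm);k=plane(c,u+u0,v+248,.175)
    print('stop',len(k),np.median(P[248:275,u0:u1][mm],0),k.mean(0),cv2.minAreaRect(k[:,:2].astype(np.float32)*1000))
# scene cross-check of stoppers tops
c=dict(np.load('pics/scene0.npz'));P=cloud(c);D=c["depth"]>0
m=D&(P[...,2]>.168)&(P[...,2]<.18)&(P[...,0]>.38)&(P[...,0]<.5)&(abs(P[...,1]+.04)<.13)
n,l,st,ce=cv2.connectedComponentsWithStats(m.astype(np.uint8))
for i in range(1,n):
    if st[i,4]>10:print(st[i],P[l==i].mean(0))
# handle end in scene
hs=cv2.cvtColor(c["frame"],cv2.COLOR_RGB2HSV);
m=D&(P[...,2]>.055)&(P[...,2]<.067)&(P[...,0]>.5)&(P[...,0]<.66)&(P[...,1]>-.1)&(P[...,1]<0)
m&=cv2.inRange(hs,(8,80,90),(30,255,255))>0
q=P[m];print(len(q),cv2.boxPoints(cv2.minAreaRect(q[:,:2].astype(np.float32)*1000)),np.median(q[:,2]))
# bystanders positions
c=dict(np.load('pics/top0.npz'));P=cloud(c)
for n,(u0,v0,u1,v1) in dict(bottle=(375,220,420,260),mug=(150,140,195,185),jar=(370,155,410,192)).items():
    q=P[v0:v1,u0:u1].reshape(-1,3);q=q[(q[:,2]>.07)&(q[:,2]<.2)];print(n,q.min(0),q.max(0))
```

```text
board ((385.4598693847656, -35.08293151855469), (247.06581115722656, 164.3993377685547), 87.83790588378906) [[ 298.6582 -155.4268]
 [ 462.9405 -161.629 ]
 [ 472.2615   85.2609]
 [ 307.9792   91.4632]]
stop 55 [0.4349 0.0047 0.174 ] [0.4357 0.0048 0.175 ] ((435.8816833496094, 4.6640729904174805), (19.846445083618164, 17.297725677490234), 89.33524322509766)
stop 52 [ 0.4285 -0.1093  0.1746] [ 0.4292 -0.1089  0.175 ] ((429.6354064941406, -108.01583862304688), (17.33321189880371, 17.403621673583984), 88.28861236572266)
[229 176  10   9  68] [0.437  0.0004 0.1748]
[187 199  10  10  82] [ 0.4305 -0.1137  0.1744]
438 [[500.0927 -42.0355]
 [500.5602 -63.8027]
 [629.9016 -61.0254]
 [629.4342 -39.2581]] 0.06255146866781813
bottle [ 0.4574 -0.3557  0.0701] [ 0.5193 -0.2961  0.164 ]
mug [0.6828 0.2564 0.0705] [0.7685 0.349  0.0962]
jar [ 0.6525 -0.3572  0.0704] [ 0.7187 -0.2931  0.1052]
```

```bash
cat >> h.py <<'E'
def go(target,yawtool=None):
    """tool-frame slide to reach world target TCP"""
    from station import sense
    s=sense();M=rot(s['ee_rot']);return M.T@(np.array(target)-s['tcp_pos'])
E
python3 - <<'E'
from h import *
np.set_printoptions(precision=4,suppress=True)
from station import sense
s=sense();M=rot(s['ee_rot']);print(M,s['tcp_pos'])
print(go([.430,-.111,.26]))
E
```

```text
[[-0.0002  0.2365 -0.9716]
 [ 0.0016 -0.9716 -0.2365]
 [-1.     -0.0016 -0.0002]] [ 0.13   -0.534   0.2126]
[-0.0468 -0.3401 -0.3915]
```

```bash
python3 -m crank '{"jaw":[1,1,1,1,1,1,1,0.8,0.8,0.8],"slide":[[-0.04,-0.01,-0.01],[-0.05,-0.05,-0.06],[-0.05,-0.09,-0.105],[-0.05,-0.135,-0.15],[-0.05,-0.18,-0.2],[-0.05,-0.22,-0.25],[-0.05,-0.26,-0.3],[-0.05,-0.30,-0.345],[-0.05,-0.33,-0.38],[-0.05,-0.34,-0.3915]],"twist":[0,2,5,8,11,13,13,13,13,13]}' 20
python3 - <<'E'
from h import *
from station import *
np.set_printoptions(precision=4,suppress=True)
print(go([.430,-.111,.141]),rot(sense()['ee_rot']))
c=camera('wrist');cv2.imwrite('pics/w1.png',c['frame'][:,:,::-1]);
c=camera('top');cv2.imwrite('pics/t1.png',c['frame'][:,:,::-1])
E
```

```text
t: 1.4
tcp_pos: [0.4309, -0.1091, 0.263]
ee_rot: [-0.587, 1.57, 2.571]
contact_force: [-0.7, -0.5, 0.9]
finger_gap: 0.0755
[0.122  0.002  0.0008] [[-0.0008  0.0163 -0.9999]
 [ 0.0005 -0.9999 -0.0163]
 [-1.     -0.0005  0.0008]]
```

View pics/w1.png

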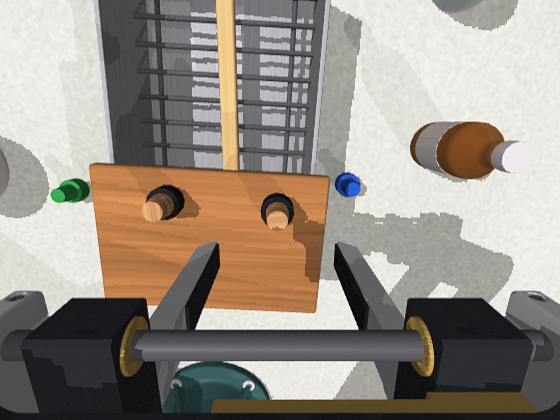

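The wrist view shows stopper b at about (277,210), centred between the fingers (217 and 337). I'll descend and grip.

```bash
python3 -m crank '{"jaw":[0.8,0.8,0.8,0.8,0.3,0,0,0,0,0],"slide":[[0.04,0.001,0],[0.08,0.002,0],[0.11,0.002,0],[0.121,0.002,0],[0.121,0.002,0],[0.121,0.002,0],[0.121,0.002,0],[0.121,0.002,0],[0.1,0.002,0],[0.05,0.002,0]],"twist":[0,0,0,0,0,0,0,0,0,0]}' 20
python3 - <<'E'
from h import *
from station import *
np.set_printoptions(precision=4,suppress=True)
print(go([.45,.335,.26]))
c=camera('wrist');cv2.imwrite('pics/w2.png',c['frame'][:,:,::-1]);
E
```

```text
t: 2.75
tcp_pos: [0.4285, -0.1127, 0.2117]
ee_rot: [-0.377, 1.565, 2.777]
contact_force: [-0.4, -0.3, 0.2]
finger_gap: 0.0327
[-0.0474 -0.4476 -0.0266]
```

View pics/w2.png

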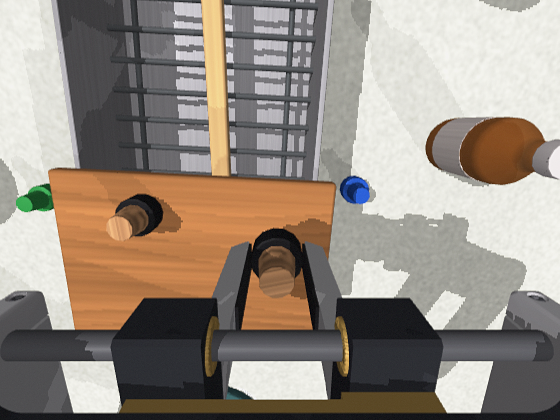

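```bash
python3 -m crank '{"jaw":[0,0,0,0,0,0,0,0,0,0],"slide":[[-0.03,0,0],[-0.048,-0.04,-0.003],[-0.048,-0.09,-0.006],[-0.048,-0.145,-0.01],[-0.048,-0.20,-0.013],[-0.048,-0.26,-0.016],[-0.048,-0.32,-0.02],[-0.048,-0.38,-0.024],[-0.048,-0.425,-0.026],[-0.048,-0.4475,-0.027]],"twist":[0,0,0,0,0,0,0,0,0,0]}' 25
python3 - <<'E'
from h import *
from station import *
np.set_printoptions(precision=4,suppress=True)
print(go([.45,.335,.085]))
c=camera('wrist');cv2.imwrite('pics/w3.png',c['frame'][:,:,::-1]);
E
```

```text
t: 4.05
tcp_pos: [0.4514, 0.3364, 0.261]
ee_rot: [0.932, 1.57, -2.195]
contact_force: [-0.3, -0.7, 0.8]
finger_gap: 0.0325
[0.176  0.0013 0.0013]
```

View pics/w3.png

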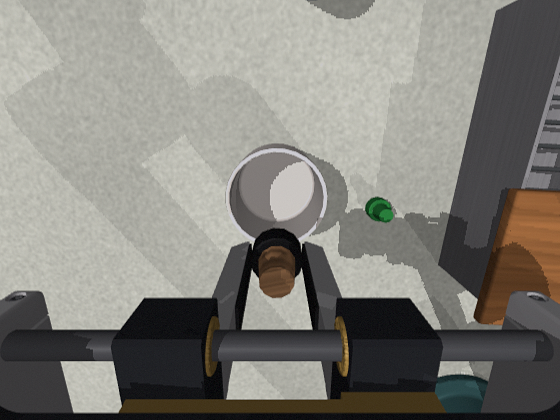

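```bash
python3 - <<'E'
from h import *
from station import *
np.set_printoptions(precision=4,suppress=True)
c=camera('wrist')
print(plane(c,278,150,.095),plane(c,278,243,.095),plane(c,229,196,.095),plane(c,327,196,.095))
E
python3 -m crank '{"jaw":[0,0,0,0,0,0.25,0.5,0.5,0.5,0.5],"slide":[[0.05,0.001,0.001],[0.1,0.001,0.001],[0.15,0.001,0.001],[0.176,0.001,0.001],[0.176,0.001,0.001],[0.176,0.001,0.001],[0.176,0.001,0.001],[0.15,0.001,0.001],[0.1,0.001,0.001],[0.04,0.001,0.001]],"twist":[0,0,0,0,0,0,0,0,0,0]}' 20
python3 - <<'E'
from h import *
from station import *
np.set_printoptions(precision=4,suppress=True)
print(go([.441,.003,.26]))
c=camera('top');cv2.imwrite('pics/t4.png',c['frame'][:,:,::-1]);
c=camera('wrist');cv2.imwrite('pics/w4.png',c['frame'][:,:,::-1]);
E
```

```text
[0.5052 0.337  0.095 ] [0.3937 0.3351 0.095 ] [0.4517 0.3931 0.095 ] [0.4535 0.2792 0.095 ]
t: 5.4
tcp_pos: [0.4505, 0.3331, 0.2234]
ee_rot: [1.909, 1.571, -1.22]
contact_force: [0.6, 0.2, 0.1]
finger_gap: 0.0473
[-0.0366  0.33    0.0135]
```

View pics/w4.png

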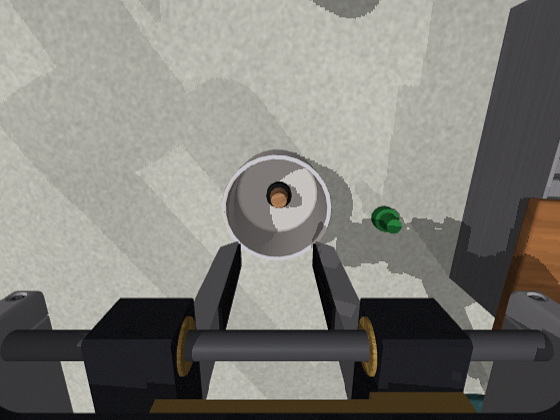

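Stopper b is standing in the crock at (278,197). Next is stopper a.

```bash
python3 -m crank '{"jaw":[0.5,0.8,0.8,0.8,0.8,0.8,0.8,0.8,0.8,0.8],"slide":[[-0.035,0.02,0.001],[-0.037,0.07,0.003],[-0.037,0.12,0.005],[-0.037,0.17,0.007],[-0.037,0.22,0.009],[-0.037,0.27,0.011],[-0.037,0.31,0.013],[-0.037,0.33,0.0135],[-0.01,0.33,0.0135],[0.03,0.33,0.0135]],"twist":[0,0,0,0,0,0,0,0,0,0]}' 20
python3 - <<'E'
from h import *
from station import *
np.set_printoptions(precision=4,suppress=True)
print(go([.441,.003,.141]))
c=camera('wrist');cv2.imwrite('pics/w5.png',c['frame'][:,:,::-1]);
E
```

```text
t: 6.75
tcp_pos: [0.4425, 0.0025, 0.193]
ee_rot: [2.985, 1.565, -0.145]
contact_force: [-0.9, 0.1, -0.2]
finger_gap: 0.0752
[ 0.052  -0.0006  0.0019]
```

View pics/w5.png

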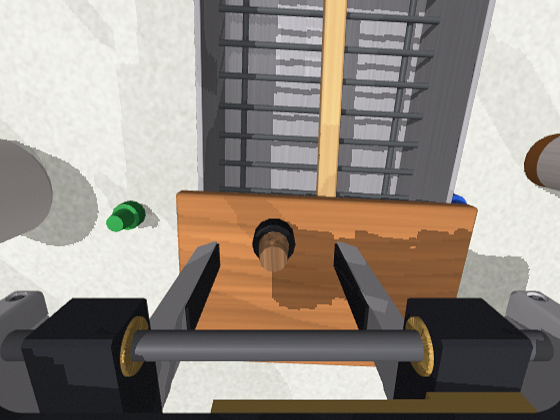

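```bash
python3 -m crank '{"jaw":[0.8,0.8,0.3,0,0,0,0,0,0,0],"slide":[[0.03,-0.001,0.001],[0.051,-0.001,0.001],[0.051,-0.001,0.001],[0.051,-0.001,0.001],[0.051,-0.001,0.001],[0.051,-0.001,0.001],[0.02,-0.001,0.001],[-0.03,-0.001,0.001],[-0.065,-0.02,0.001],[-0.067,-0.06,0.001]],"twist":[0,0,0,0,0,0,0,0,0,0]}' 25
python3 - <<'E'
from h import *
from station import *
np.set_printoptions(precision=4,suppress=True)
print(go([.448,.335,.26]))
c=camera('wrist');cv2.imwrite('pics/w6.png',c['frame'][:,:,::-1]);
E
```

```text
t: 8.05
tcp_pos: [0.4412, 0.063, 0.2626]
ee_rot: [3.09, 1.563, -0.042]
contact_force: [0.7, 0.8, -1.0]
finger_gap: 0.0328
[ 0.0025 -0.272  -0.0091]
```

View pics/w6.png

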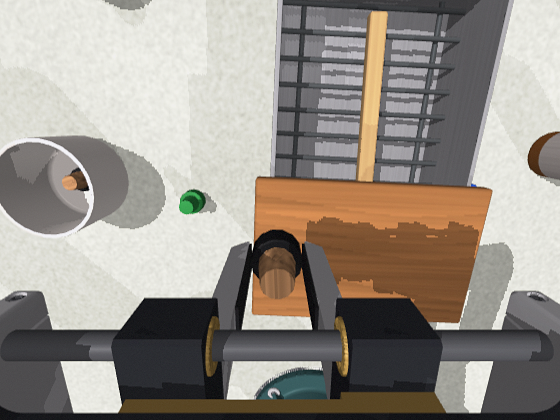

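```bash
python3 -m crank '{"jaw":[0,0,0,0,0,0,0,0,0,0],"slide":[[0,-0.04,0],[0,-0.09,0.003],[0,-0.14,0.005],[0,-0.19,0.006],[0,-0.235,0.007],[0,-0.265,0.008],[0.01,-0.272,0.008],[0.06,-0.272,0.008],[0.11,-0.272,0.008],[0.14,-0.272,0.008]],"twist":[0,0,0,0,0,0,0,0,0,0]}' 25
python3 - <<'E'
from h import *
from station import *
np.set_printoptions(precision=4,suppress=True)
print(go([.434,.335,.09]))
c=camera('wrist');cv2.imwrite('pics/w7.png',c['frame'][:,:,::-1]);
E
```

```text
t: 9.35
tcp_pos: [0.4268, 0.3328, 0.1146]
ee_rot: [0.68, 1.565, -2.451]
contact_force: [-0.5, -0.7, -0.3]
finger_gap: 0.0325
[ 0.0245 -0.0022 -0.0073]
```

View pics/w7.png

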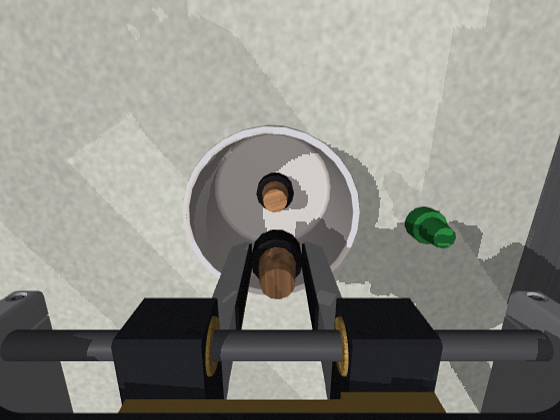

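```bash
python3 -m crank '{"jaw":[0,0,0.25,0.45,0.45,0.45,0.45,0.45,0.45,0.45],"slide":[[0.012,-0.002,-0.006],[0.02,-0.002,-0.007],[0.02,-0.002,-0.007],[0.02,-0.002,-0.007],[0.02,-0.002,-0.007],[-0.02,-0.002,-0.007],[-0.06,-0.002,-0.007],[-0.11,-0.002,-0.007],[-0.145,0.02,-0.007],[-0.147,0.07,-0.015]],"twist":[0,0,0,0,0,0,0,0,0,0]}' 20
python3 - <<'E'
from h import *
from station import *
np.set_printoptions(precision=4,suppress=True)
print(go([.617,-.048,.26]))
c=camera('wrist');cv2.imwrite('pics/w8.png',c['frame'][:,:,::-1]);
c=camera('top');cv2.imwrite('pics/t8.png',c['frame'][:,:,::-1]);
E
```

```text
t: 10.65
tcp_pos: [0.4452, 0.2664, 0.2701]
ee_rot: [-2.707, 1.562, 0.451]
contact_force: [0.7, -0.7, -1.2]
finger_gap: 0.0424
[ 0.0103  0.3171 -0.1668]
```

View pics/w8.png

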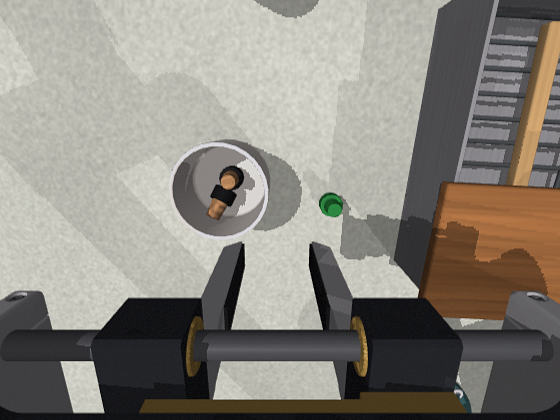

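View pics/t8.png

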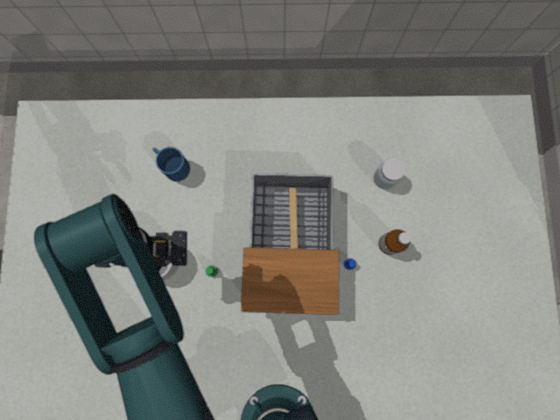

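```bash
python3 -m crank '{"jaw":[0.45,0.6,0.6,0.6,0.6,0.6,0.6,0.6,0.6,0.6],"slide":[[0,0.03,-0.015],[0,0.075,-0.04],[0,0.12,-0.065],[0,0.165,-0.09],[0,0.21,-0.115],[0,0.25,-0.135],[0,0.29,-0.155],[0.01,0.317,-0.167],[0.05,0.317,-0.167],[0.09,0.317,-0.167]],"twist":[0,0,0,0,0,0,0,0,0,0]}' 20
python3 - <<'E'
from h import *
from station import *
np.set_printoptions(precision=4,suppress=True)
print(go([.617,-.048,.058]),rot(sense()['ee_rot'])[:,1])
c=camera('wrist');cv2.imwrite('pics/w9.png',c['frame'][:,:,::-1]);
hs=cv2.cvtColor(c['frame'],cv2.COLOR_RGB2HSV);m=cv2.inRange(hs,(8,70,100),(30,255,255))
P=cloud(c);m=(m>0)&(P[...,2]>.05)&(P[...,2]<.07)&(c['depth']>0);m[:,:200]=0;m[:,360:]=0
v,u=np.nonzero(m);p=plane(c,u,v,.061);print(len(v),cv2.boxPoints(cv2.minAreaRect(p[:,:2].astype(np.float32)*1000)))
E
```

```text
t: 12.0
tcp_pos: [0.6154, -0.0497, 0.1746]
ee_rot: [-2.958, 1.57, 0.195]
contact_force: [-0.0, -0.6, -0.2]
finger_gap: 0.0561
[ 0.1166 -0.0017 -0.0014] [ 0.0113 -0.9999 -0.0002]
3302 [[409.4495 -75.533 ]
 [646.2571 -84.7909]
 [648.1702 -35.8573]
 [411.3625 -26.5994]]
```

View pics/w9.png

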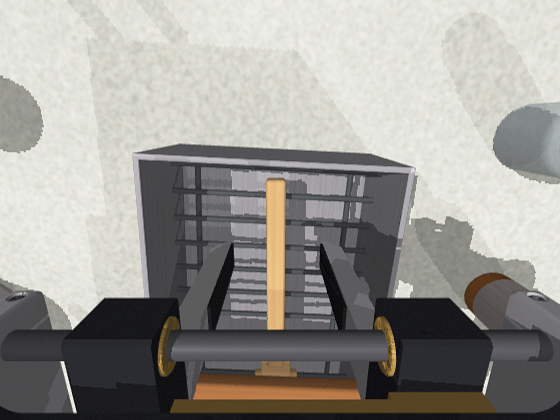

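```bash
python3 -m crank '{"jaw":[0.6,0.6,0.6,0.6,0.6,0.3,0,0,0,0],"slide":[[0.04,-0.001,-0.001],[0.08,-0.001,-0.001],[0.105,-0.001,-0.001],[0.116,-0.001,-0.001],[0.117,-0.001,-0.001],[0.117,-0.001,-0.001],[0.117,-0.001,-0.001],[0.117,-0.001,-0.001],[0.117,-0.001,-0.001],[0.117,-0.001,-0.001]],"twist":[0,0,0,0,0,0,0,0,0,0]}' 8
python3 -m crank '{"jaw":[0,0,0,0,0,0,0,0,0,0],"slide":[[-0.003,0,0],[-0.006,0,0],[-0.009,0,0],[-0.012,0,0],[-0.015,0,0],[-0.018,0,0],[-0.021,0,0],[-0.025,0,0],[-0.03,0,0],[-0.03,0,0]],"twist":[0,0,0,0,0,0,0,0,0,0]}' 8
python3 - <<'E'
from h import *
from station import *
np.set_printoptions(precision=4,suppress=True)
for n in('wrist','scene'):
  c=camera(n);cv2.imwrite(f'pics/{n}10.png',c['frame'][:,:,::-1]);
E
```

```text
t: 13.3
tcp_pos: [0.616, -0.0488, 0.0589]
ee_rot: [2.799, 1.57, -0.331]
contact_force: [0.1, -0.4, 1.1]
finger_gap: 0.02
t: 14.55
tcp_pos: [0.6165, -0.0489, 0.0894]
ee_rot: [2.937, 1.569, -0.193]
contact_force: [1.2, 0.2, -0.2]
finger_gap: 0.0198
```

View pics/wrist10.png

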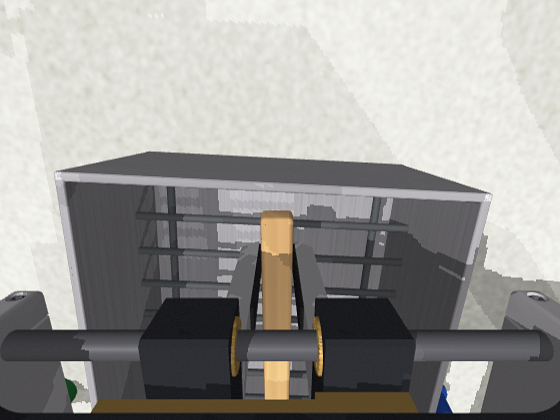

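View pics/scene10.png

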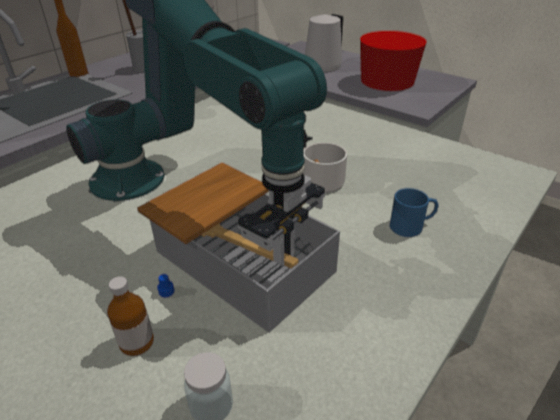

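```bash
cat > ang.py <<'E'
from h import *
from station import *
np.set_printoptions(precision=4,suppress=True)
def ang():
  s=sense();print('tcp',s['tcp_pos'],s['contact_force'],s['finger_gap'],s['t'])
  for n in('wrist','scene','top'):
    c=camera(n);P=cloud(c);hs=cv2.cvtColor(c['frame'],cv2.COLOR_RGB2HSV)
    m=(cv2.inRange(hs,(8,60,60),(30,255,255))>0)&(c['depth']>0)&(abs(P[...,1]-s['tcp_pos'][1])<.02)&(abs(P[...,0]-s['tcp_pos'][0])<.3)&(P[...,2]>.04)&(abs(P[...,2]-.13)>.008)
    # left only wood near handle
    q=P[m]
    if len(q)<20: print(n,'few');continue
    h,e=np.histogram(q[:,0],bins=np.arange(.3,.8,.02))
    print(n,[(round(e[i]+.01,2),round(float(np.median(q[(q[:,0]>=e[i])&(q[:,0]<e[i+1]),2])),3)) for i in range(len(h)) if h[i]>5])
ang()
E
python3 ang.py
```

```text
tcp [ 0.6165 -0.0488  0.0889] [ 2.3262 -0.3237 -0.7646] 0.020213430565732077 14.65
wrist [(np.float64(0.49), 0.076), (np.float64(0.51), 0.077), (np.float64(0.53), 0.079), (np.float64(0.57), 0.085), (np.float64(0.59), 0.087), (np.float64(0.61), 0.089), (np.float64(0.63), 0.204), (np.float64(0.65), 0.188)]
scene [(np.float64(0.41), 0.063), (np.float64(0.43), 0.069), (np.float64(0.45), 0.072), (np.float64(0.47), 0.075), (np.float64(0.49), 0.077), (np.float64(0.51), 0.078), (np.float64(0.53), 0.081), (np.float64(0.55), 0.082), (np.float64(0.57), 0.084), (np.float64(0.59), 0.086), (np.float64(0.61), 0.093), (np.float64(0.63), 0.094), (np.float64(0.65), 0.094)]
top [(np.float64(0.33), 0.515), (np.float64(0.35), 0.508), (np.float64(0.37), 0.495), (np.float64(0.39), 0.489), (np.float64(0.41), 0.474), (np.float64(0.53), 0.081), (np.float64(0.55), 0.082), (np.float64(0.57), 0.084), (np.float64(0.59), 0.088), (np.float64(0.61), 0.09)]
```

```bash
python3 -m crank '{"jaw":[0,0,0,0,0,0,0,0,0,0],"slide":[[-0.006,0,0],[-0.012,0,0],[-0.018,0,0],[-0.024,0,0],[-0.03,0,0],[-0.036,0,0],[-0.042,0,0],[-0.048,0,0],[-0.054,0,0],[-0.056,0,0]],"twist":[0,0,0,0,0,0,0,0,0,0]}' 8
python3 ang.py
```

```text
t: 16.05
tcp_pos: [0.6161, -0.0488, 0.1452]
ee_rot: [2.891, 1.57, -0.239]
contact_force: [0.0, 0.1, -0.8]
finger_gap: 0.0198
tcp [ 0.6161 -0.0488  0.1452] [ 0.0253  0.1387 -0.7647] 0.01983591656759933 16.05
wrist [(np.float64(0.41), 0.068), (np.float64(0.43), 0.077), (np.float64(0.45), 0.09), (np.float64(0.47), 0.097), (np.float64(0.49), 0.104), (np.float64(0.51), 0.108), (np.float64(0.55), 0.121), (np.float64(0.59), 0.139), (np.float64(0.61), 0.144), (np.float64(0.63), 0.261), (np.float64(0.65), 0.242)]
scene [(np.float64(0.43), 0.08), (np.float64(0.45), 0.091), (np.float64(0.47), 0.1), (np.float64(0.49), 0.105), (np.float64(0.51), 0.111), (np.float64(0.53), 0.116), (np.float64(0.55), 0.117), (np.float64(0.57), 0.12), (np.float64(0.59), 0.139), (np.float64(0.61), 0.15), (np.float64(0.63), 0.153), (np.float64(0.65), 0.153)]
top [(np.float64(0.33), 0.54), (np.float64(0.35), 0.532), (np.float64(0.37), 0.523), (np.float64(0.39), 0.519), (np.float64(0.41), 0.508), (np.float64(0.53), 0.118), (np.float64(0.55), 0.12), (np.float64(0.59), 0.141), (np.float64(0.61), 0.143)]
```

```bash
python3 -m crank '{"jaw":[0,0,0,0,0,0,0,0,0,0],"slide":[[-0.005,0,-0.006],[-0.013,0,-0.012],[-0.021,0,-0.018],[-0.028,0,-0.022],[-0.036,0,-0.026],[-0.045,0,-0.029],[-0.054,0,-0.031],[-0.064,0,-0.033],[-0.074,0,-0.034],[-0.084,0,-0.035]],"twist":[0,0,0,0,0,0,0,0,0,0]}' 8
python3 ang.py
python3 -c "
import cv2
from station import *
c=camera('scene');cv2.imwrite('pics/s12.png',c['frame'][:,:,::-1])"
```

```text
t: 17.45
tcp_pos: [0.6509, -0.0483, 0.2292]
ee_rot: [2.365, 1.571, -0.765]
contact_force: [-1.1, -0.9, -1.0]
finger_gap: 0.0198
tcp [ 0.6509 -0.0483  0.2292] [-1.0729 -0.883  -1.0118] 0.01976701746710002 17.45
wrist [(np.float64(0.47), 0.12), (np.float64(0.49), 0.088), (np.float64(0.51), 0.101), (np.float64(0.53), 0.138), (np.float64(0.55), 0.148), (np.float64(0.57), 0.164), (np.float64(0.59), 0.18), (np.float64(0.61), 0.197), (np.float64(0.63), 0.213), (np.float64(0.65), 0.23), (np.float64(0.67), 0.344), (np.float64(0.69), 0.333)]
scene [(np.float64(0.45), 0.059), (np.float64(0.47), 0.081), (np.float64(0.49), 0.095), (np.float64(0.51), 0.11), (np.float64(0.53), 0.119), (np.float64(0.55), 0.146), (np.float64(0.57), 0.16), (np.float64(0.59), 0.177), (np.float64(0.61), 0.193), (np.float64(0.63), 0.208), (np.float64(0.65), 0.218), (np.float64(0.67), 0.244), (np.float64(0.69), 0.288)]
top [(np.float64(0.35), 0.574), (np.float64(0.37), 0.57), (np.float64(0.39), 0.568), (np.float64(0.41), 0.564), (np.float64(0.59), 0.184), (np.float64(0.61), 0.197), (np.float64(0.63), 0.214), (np.float64(0.65), 0.228), (np.float64(0.67), 0.241)]
```

View pics/s12.png

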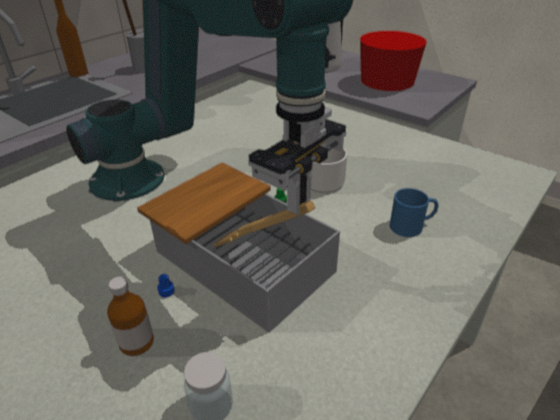

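```bash
python3 -m crank '{"jaw":[0,0,0,0,0,0,0,0,0,0],"slide":[[0,0,0],[0,0,0],[-0.004,0,-0.006],[-0.01,0,-0.015],[-0.017,0,-0.025],[-0.025,0,-0.036],[-0.033,0,-0.046],[-0.041,0,-0.055],[-0.048,0,-0.06],[-0.05,0,-0.062]],"twist":[0,0,0,0,0,0,0,0,0,0]}' 40
python3 ang.py
python3 -c "
import cv2
from station import *
c=camera('scene');cv2.imwrite('pics/s13.png',c['frame'][:,:,::-1])"
```

```text
t: 18.9
tcp_pos: [0.7133, -0.0476, 0.279]
ee_rot: [2.929, 1.57, -0.201]
contact_force: [-0.8, -0.6, -1.8]
finger_gap: 0.0196
tcp [ 0.7133 -0.0476  0.279 ] [-0.802  -0.6044 -1.7607] 0.019565154478023317 18.9
wrist [(np.float64(0.47), 0.12), (np.float64(0.55), 0.142), (np.float64(0.57), 0.15), (np.float64(0.59), 0.177), (np.float64(0.61), 0.193), (np.float64(0.63), 0.21), (np.float64(0.65), 0.227), (np.float64(0.67), 0.244), (np.float64(0.69), 0.261), (np.float64(0.71), 0.278), (np.float64(0.73), 0.394), (np.float64(0.75), 0.38)]
scene [(np.float64(0.47), 0.12), (np.float64(0.51), 0.104), (np.float64(0.53), 0.117), (np.float64(0.55), 0.144), (np.float64(0.57), 0.158), (np.float64(0.59), 0.173), (np.float64(0.61), 0.19), (np.float64(0.63), 0.207), (np.float64(0.65), 0.222), (np.float64(0.67), 0.239), (np.float64(0.69), 0.255), (np.float64(0.71), 0.265), (np.float64(0.73), 0.292), (np.float64(0.75), 0.291)]
top [(np.float64(0.69), 0.264), (np.float64(0.71), 0.277), (np.float64(0.73), 0.293)]
```

View pics/s13.png

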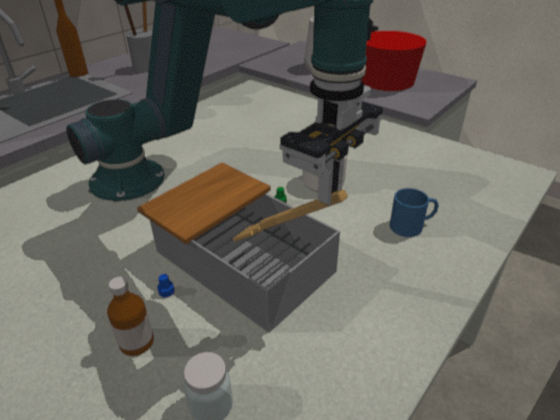

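```bash
python3 -m crank '{"jaw":[0,0,0,0,0,0,0,0,0,0],"slide":[[-0.01,0,0],[-0.025,0,0],[-0.04,0,0],[-0.055,0,0.003],[-0.07,0,0.006],[-0.085,0,0.01],[-0.1,0,0.015],[-0.112,0,0.02],[-0.12,0,0.025],[-0.125,0,0.028]],"twist":[0,0,0,0,0,0,0,0,0,0]}' 40
python3 ang.py
python3 -c "
import cv2
from station import *
c=camera('scene');cv2.imwrite('pics/s14.png',c['frame'][:,:,::-1])"
```

```text
t: 20.35
tcp_pos: [0.6845, -0.0479, 0.4041]
ee_rot: [2.747, 1.57, -0.383]
contact_force: [0.1, 0.3, -0.0]
finger_gap: 0.0197
tcp [ 0.6845 -0.0479  0.4041] [ 0.1186  0.2782 -0.0308] 0.019719852384795296 20.35
wrist [(np.float64(0.53), 0.269), (np.float64(0.55), 0.286), (np.float64(0.57), 0.31), (np.float64(0.59), 0.327), (np.float64(0.61), 0.344), (np.float64(0.63), 0.36), (np.float64(0.65), 0.376), (np.float64(0.67), 0.393), (np.float64(0.69), 0.41), (np.float64(0.71), 0.519)]
scene [(np.float64(0.47), 0.12), (np.float64(0.53), 0.279), (np.float64(0.55), 0.286), (np.float64(0.57), 0.304), (np.float64(0.59), 0.32), (np.float64(0.61), 0.336), (np.float64(0.63), 0.353), (np.float64(0.65), 0.37), (np.float64(0.67), 0.386), (np.float64(0.69), 0.405), (np.float64(0.71), 0.421)]
top [(np.float64(0.39), 0.64), (np.float64(0.41), 0.635), (np.float64(0.65), 0.512), (np.float64(0.67), 0.403), (np.float64(0.69), 0.407), (np.float64(0.71), 0.422)]
```

View pics/s14.png

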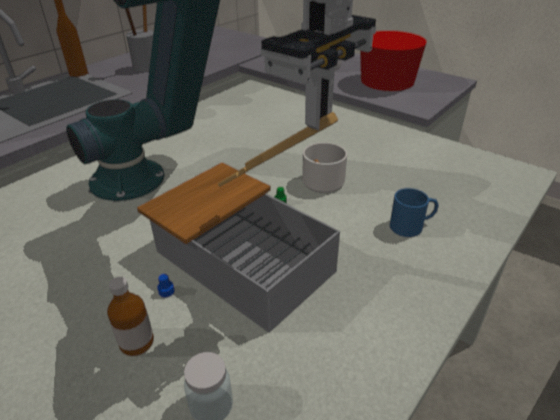

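```bash
python3 -m crank '{"jaw":[0,0,0,0,0,0,0,0,0,0],"slide":[[-0.008,0,0.003],[-0.016,0,0.012],[-0.02,0,0.022],[-0.02,0,0.034],[-0.02,0,0.046],[-0.02,0,0.058],[-0.02,0,0.07],[-0.02,0,0.08],[-0.02,0,0.087],[-0.02,0,0.09]],"twist":[0,0,0,0,0,0,0,0,0,0]}' 40
python3 -m crank '{"jaw":[0,0,0,0,0,0,0,0,0,0],"slide":[[0,0,0],[0,0,0],[0,0,0],[0,0,0],[0,0,0],[0,0,0],[0,0,0],[0,0,0],[0,0,0],[0,0,0]],"twist":[0,0,0,0,0,0,0,0,0,0]}' 40
python3 ang.py
python3 - <<'E'
from h import *
from station import *
for n in('scene','top'):
  c=camera(n);cv2.imwrite(f'pics/{n}15.png',c['frame'][:,:,::-1])
P=cloud(c);q=P[225:290,125:185].reshape(-1,3);k=q[(q[:,2]>.085)&(q[:,2]<.105)]
print('crock',cv2.minEnclosingCircle(k[:,:2].astype(np.float32)*1000))
E
```

```text
t: 21.8
tcp_pos: [0.5943, -0.049, 0.4239]
ee_rot: [2.873, 1.57, -0.257]
contact_force: [0.5, 0.1, -1.3]
finger_gap: 0.0195
t: 23.05
tcp_pos: [0.5948, -0.049, 0.4235]
ee_rot: [1.592, 1.571, -1.537]
contact_force: [-0.0, 0.8, -0.1]
finger_gap: 0.0198
tcp [ 0.5948 -0.049   0.4235] [-0.0252  0.8186 -0.1156] 0.019752838497195262 23.05
wrist [(np.float64(0.43), 0.281), (np.float64(0.45), 0.294), (np.float64(0.47), 0.321), (np.float64(0.49), 0.337), (np.float64(0.51), 0.354), (np.float64(0.53), 0.371), (np.float64(0.55), 0.387), (np.float64(0.57), 0.404), (np.float64(0.59), 0.421), (np.float64(0.61), 0.539), (np.float64(0.63), 0.524)]
scene [(np.float64(0.41), 0.256), (np.float64(0.43), 0.271), (np.float64(0.45), 0.296), (np.float64(0.47), 0.31), (np.float64(0.49), 0.329), (np.float64(0.51), 0.345), (np.float64(0.53), 0.362), (np.float64(0.55), 0.378), (np.float64(0.57), 0.394), (np.float64(0.59), 0.409), (np.float64(0.61), 0.437), (np.float64(0.63), 0.435)]
top [(np.float64(0.35), 0.666), (np.float64(0.37), 0.669), (np.float64(0.39), 0.672), (np.float64(0.41), 0.676), (np.float64(0.55), 0.392), (np.float64(0.57), 0.405), (np.float64(0.59), 0.418), (np.float64(0.61), 0.434)]
crock ((449.4839172363281, 336.3955078125), 60.44813537597656)
```

View pics/scene15.png

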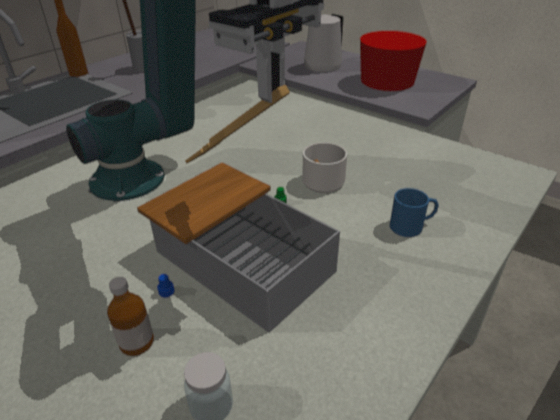

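View pics/top15.png

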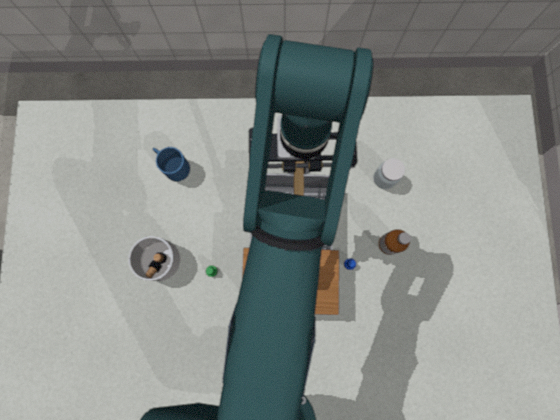

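```bash
python3 -c "
from station import *
print(finish_job())"
```

```text
the job is handed in; nothing more can be done
None
```

The job is handed in at about 23 s of the 56 s allowed. No verdict was reported.

- **Stoppers:** I picked both up by the cap and dropped them in the crock before touching the spatula. The last top view shows both inside it, around pixel (155,263). The crock is upright and within 1 mm of where it stood.
- **Spatula:** I gripped it about 30 mm from the handle end with 8 N, so it could swing in the pads as I lifted, to about 39°. I then gripped at 40 N, drew it out along its own line and raised it over the board. The measured tool force stayed under about 3 N at every reading.
- **Final hold:** The pose was steady over the last 1.25 s, and the finger gap stayed at 20 mm with no slip. The blade end is at roughly 0.23 m, about 10 cm over the board top, worked out from the slope of the handle. The handle end is at about 0.44 m. Nothing else touches the spatula.
- **Bystanders:** The amber bottle, mug, glass jar and the green and blue look-alikes show no visible shift in the pictures. I did not measure them again.
- **Disagreements:** The top and scene cameras differed by 4–5 mm in y, so I used values in between for the stoppers. The stopper grips also read 32.5–32.8 mm instead of 34 mm, and both held without trouble.

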